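# Pack away the bike spares and close up box and tub

## Task

Pack up after the bike repair: put whichever of the tyre lever, multitool, bell and patch tin are on the bench into the blue spare parts box, and the greased freewheel flat into the round tub. Fit the box's cover by hooking its front lip under the ledge of the front slot with the rear held up, then swing it down and press the rear until it snaps flat under the yellow catch; press the red lid down on the tub until it sits level all round on the rim. Leave the other things on the bench where they are.

Things in the scene. Friction and masses are not known exactly. Their poses are not given: they have to be found in the camera images.
- parts_box: open blue plastic spare parts box, fixed to the bench, 158 x 198 mm, 62 mm high to the rim of its side and rear walls; origin: centre of its underside; x from its front (slot side, roughly towards the robot) to its rear, y along its width, z up. Walls 4 mm, inner floor at z = 4 mm, clear inside from x = -67 to +75 and y = -95 to +95 mm
- box_slot (a point): middle of the slot along the box's front rim, at the foot of its closed front wall (box x = -76, z = 62 mm); axes as the box's. The slot is open to the rear (+x): sill at this height, ledge from 8 to 12 mm above it reaching 10 mm to the rear, end stops 84 mm to either side. A 4 mm lip goes fully in with the cover tilted up to about 0.45 rad
- box_catch (a point): inner tip of the nose of the sprung yellow catch (44 mm wide, top 17 mm higher) behind the middle of the box's rear wall: box x = 72.5, z = 69 mm, 7 mm above the rim and 4 mm over the edge of a shut cover; above the tip the nose slopes up and back, so the cover's rear edge pushes it aside when pressed down
- catch (a joint): the yellow catch: 0 = at rest, grows to 0.2 rad as it is pushed back. About 4 to 10 N of downward push at the cover's rear edge takes the edge past it; then it springs back to nearly 0 over the edge
- cover_grip (a point): light blue cover of the box (151 x 194 mm, plate 5 mm, about 160 g), lying flat, handle up; this point: in the black handle (upright bar 16 mm thick along x, 84 mm long along y; top 10 mm above this point, plate's upper face 22 mm and underside 27 mm below it). x runs from front lip to rear edge, z up. Shut, it is square with the box, this point 10 mm behind the box's origin at box z = 89 mm
- cover_lip (a point): tip of the cover's front lip (4 mm thick, 160 mm wide, 14 mm long, flush with the cover's underside), at the middle of its width, 2 mm above the underside, 84.5 mm in front of cover_grip; axes as the cover's. Shut, it lies under the ledge, about 1 mm from the slot's front wall
- cover_rear (a point): middle of the cover's rear edge, half-way up its 5 mm thickness, 66.5 mm behind cover_grip; shut, about 76 mm behind the box's origin at box z = 64.5 mm
- tub: round white plastic tub, fixed to the bench, outside diameter 117, inside 109 mm, height 70 mm; origin: centre of its underside, inner floor at z = 5 mm
- tub_rim (a point): centre of the tub's mouth, at the height of its rim, 70 mm above its underside. Three sprung grey gasket beads inside the rim reach in to 48 mm radius: a lid laid on rides about 6 to 8 mm high, maybe aslant, and needs about 5 to 10 N of downward push on its knob to seat
- lid_knob (a point): red round lid of the tub (flange 128 mm across, about 110 g), lying right way up; this point: middle of its upright round knob, 34 mm in diameter, top 10 mm above and the flange's upper face 22 mm below this point; its underside is 46 mm below
- lid_edge (a point): centre of the underside of the lid's flange, 28 mm below lid_knob; seated, it lies at the tub's rim, the 18 mm deep grey plug (101 mm across, stepped to 91 mm in its lowest 4 mm) below it inside the tub
- lever_c (a point): steel tyre lever, 125 x 20 mm, 9 mm thick in the middle (ends bend up to 17 mm), lying flat; this point: its centre, half-way up; x along its length. May be absent
- multitool_c (a point): folded aluminium multitool, 90 x 34 x 20 mm, lying flat; this point: its centre; x along its length. May be absent
- bell_c (a point): chrome bike bell, 54 mm in diameter (straight sides to 20 mm, dome to 36 mm), mouth down; this point: its centre half-way up. May be absent
- patch_tin_c (a point): green patch-kit tin, 82 x 46 x 22 mm, lying flat; this point: its centre; x along its length. May be absent
- freewheel_c (a point): steel single-speed freewheel lying flat, 28 mm high, about 240 g: body 48 mm in diameter, toothed ring 68 mm across from 4 to 9 mm above its underside; this point: its centre, half-way up
- pedal: bystander: black pedal, 95 x 92 x 26 mm; origin: centre of its underside
- lube_bottle: bystander: black oil bottle, 42 mm in diameter, 120 mm tall; origin: centre of its underside
- mug: bystander: white mug, 82 mm in diameter, 92 mm tall; origin: centre of its underside
- wrench: bystander: steel wrench, 170 mm long; origin: under its middle, x along it
- screwdriver: bystander: orange screwdriver, 190 mm long; origin: under its middle, x along it
- tube_carton: bystander: inner-tube carton, 95 x 70 x 45 mm; origin: centre of its underside
Mind the look-alikes: they are no part of the job. What is shaped like the tub but purple is not meant.

How it is judged:
On the way, in this order (a step that is already met when the one before it is completed fails the run):
1. the cover's front lip is in the box's slot while its rear is still up (x of cover_lip in the frame of parts_box below -0.0685 m and z of cover_lip in the frame of parts_box between 0.058 and 0.07 m and y of cover_lip in the frame of parts_box between -0.012 and 0.012 m and angle between cover_lip's own z axis and vertical above 0.08 rad), for 0.1 s.
2. the cover is snapped flat under the catch (x of cover_lip in the frame of parts_box below -0.0685 m and z of cover_lip in the frame of parts_box between 0.058 and 0.07 m and y of cover_lip in the frame of parts_box between -0.012 and 0.012 m and z of cover_rear in the frame of parts_box between 0.06 and 0.0665 m and x of cover_rear in the frame of parts_box above 0.0735 m and angle between cover_lip's own z axis and vertical below 0.04 rad and value of joint catch below 0.06 rad), for 0.2 s.
At the end, for the whole second after the job is handed in: Tools present lie in the blue box; freewheel flat in the tub (0.2 rad); cover lip under the ledge, rear edge under the catch within 2 mm of the rim, level to 0.04 rad; lid flange within 2 mm of the tub rim, centred to 5 mm, level to 0.035 rad; cover and lid at rest (all of step 2 and x of lever_c in the frame of parts_box between -0.072 and 0.075 m and y of lever_c in the frame of parts_box between -0.095 and 0.095 m and z of lever_c in the frame of parts_box between 0 and 0.056 m and x of multitool_c in the frame of parts_box between -0.072 and 0.075 m and y of multitool_c in the frame of parts_box between -0.095 and 0.095 m and z of multitool_c in the frame of parts_box between 0 and 0.056 m and x of bell_c in the frame of parts_box between -0.072 and 0.075 m and y of bell_c in the frame of parts_box between -0.095 and 0.095 m and z of bell_c in the frame of parts_box between 0 and 0.056 m and x of patch_tin_c in the frame of parts_box between -0.072 and 0.075 m and y of patch_tin_c in the frame of parts_box between -0.095 and 0.095 m and z of patch_tin_c in the frame of parts_box between 0 and 0.056 m and horizontal distance between freewheel_c and tub below 0.03 m and z of freewheel_c in the frame of tub between 0 and 0.035 m and horizontal distance between lid_edge and tub_rim below 0.005 m and z of lid_edge in the frame of tub_rim between -0.002 and 0.002 m and angle between lid_edge's own z axis and vertical below 0.035 rad and linear speed of each of cover, lid below 0.02 m/s and angle between the z axis of freewheel_c and the z axis of tub, either way round below 0.2 rad); the robot touches nothing.
It fails at once if a bystander (pedal, oil bottle, mug, wrench, screwdriver, carton) is shoved more than 4 cm (distance of any of pedal, lube_bottle, mug, wrench, screwdriver, tube_carton from where it was at the start of the episode above 0.04 m).
Of lever, multitool, bell, patch_tin only 2 to 3 are there at a start; the rules pass over those that are not, and their reading is None.
At some moment in a run one of lever, multitool, bell, patch_tin, freewheel may be knocked a few centimetres aside while the robot is not near it.
Once in a run the grip may slacken for a moment while it holds something.
It also fails if it takes over 200 s, if anything falls off the work surface, if the arm or the gripper's body presses on something with over 40 N, if the wrist force passes 120 N, or if a joint passes its speed limit or range.

## Robot

A 6-joint arm with a two-finger parallel gripper is mounted at the origin on the work surface. World frame = base frame: x ahead of the robot, y to its left, z up, the work surface at z = 0. Lengths are in m, angles in rad, forces in N, time in s.
With the tool pointing down it reaches from about 0.275 to 0.75 m from the base axis. Payload 10.2 kg.
Tool frame: the origin (TCP) lies midway between the tips of the shut fingers; the grasp point (between the pads) lies 19 mm behind it (env.hold_point_z is the distance from the TCP to the grasp point, in m); z points along the fingers, y is the line along which they close (so a half turn about z gives the same grasp; the last joint's range is limited). The gripper opens to 85 mm and grips with 20 to 120 N. Pads are 22 mm wide; open, the fingers measure 114 mm over their backs; the gripper's body (76 mm by 85 mm) begins 54 mm behind the grasp point. The pads swing forward as they close: fully open they stand 13 mm farther back than shut.
Start: joints at [-1.516, 0.313, 1.498, -0, 1.331, -0.223], TCP at [0.144, -0.505, 0.231] pointing down, gripper open.
Joint ranges: [-2.94, 2.94], [-0.97, 2.17], [0.19, 2.56], [-1.23, 4.37], [0.02, 3.11], [-2.88, 2.88]. Speed limits (rad/s): [2.39, 2.39, 3.01, 3.14, 3.14, 3.14].

## Interface

Orientations are given as a unit quaternion [x, y, z, w].
In Python, from bench import env, kinematics, monitor, eyes, job gives the robot as it stands. The module is installed in compiled form; this text tells all that it offers. Calls block until the motion is done:
- env.reach(position, orientation): joint-space move of the TCP to a pose.
- env.movel(position, velocity=0.15, frame=None, guard=None): straight line of the TCP; frame=None keeps the orientation; velocity is the mean speed in m/s. With guard (N) it stops when the force on the tool has changed by that much, and returns True; else False.
- env.set_joints(angles): joint-space move.
- env.release() and env.close_gripper(effort=None): open the fingers fully, or close them until they stop; effort is the grip in N (None keeps the last).
- env.hold(seconds).
- kinematics.ik(position, orientation): joint angles nearest the present ones, or None.
- monitor.sense(): the state.
- eyes.grab_frame(name): name is "side" or "top"; returns a dict with "frame" (480x640x3 uint8, red, green, blue), "mtx" (3x3 intrinsics, pixels), "view" (4x4, takes a point from world to camera coordinates). Camera axes: x right, y down, z forward; pixel columns grow to the right and rows downward; lengths in m; the calibration is good to about 2 mm. A picture is of the moment at which its call begins. There is no depth.
A pose or a line that the arm cannot do raises env.MotionError and nothing moves.
- job.hand_in(): hands the job in; it is judged then, once.
The state is a dict: "clock": time; "joints": joint angles; "qvel": joint speeds; "joint_efforts": joint torques, N m; "position": TCP position; "ee_rot": TCP orientation; "contact_force": force on the tool from outside, world axes, zero at the start; "ft_torque": the same for the moment, N m; "finger_gap": opening from 0.0 (shut) to 1.0 (fully open); "gripper_force": force on a finger pad.
Only numpy, scipy, OpenCV 4.12 (cv2) and the standard library are available. Lean on these libraries where they do the work, as an engineer would, in place of code of your own. Each camera call takes 0.05 s, during which the arm holds its last target. There are 200 camera calls.

## Working session

There is one attempt and no reset: what is moved stays moved. The work goes in short steps, each a Python script; the robot and the scene stay as the last script left them, time stands still between calls to the robot, and variables do not carry over. Pictures are saved under pics/ and viewed, at most 14 in all, crops included, and the job is handed in when it is done.

```bash
mkdir -p pics; cat > h.py <<'E'
import numpy as np, cv2
from bench import env, kinematics, monitor, eyes, job
def grab(n):
    f=eyes.grab_frame(n); return f
def save(f,name,crop=None,scale=1):
    im=f["frame"][:,:,::-1]
    if crop: u0,v0,u1,v1=crop; im=im[v0:v1,u0:u1]
    if scale!=1: im=cv2.resize(im,None,fx=scale,fy=scale,interpolation=cv2.INTER_CUBIC)
    cv2.imwrite("pics/"+name+".png",im)
def ray(f,u,v,z):
    K=np.array(f["mtx"]);V=np.array(f["view"]);R=V[:3,:3];c=-R.T@V[:3,3]
    d=R.T@np.linalg.solve(K,[u,v,1.]); s=(z-c[2])/d[2]; return c+s*d
def proj(f,p):
    K=np.array(f["mtx"]);V=np.array(f["view"]); q=K@(V[:3,:3]@np.array(p)+V[:3,3]); return q[:2]/q[2]
E
python3 - <<'E'
from h import *
for n in("top","side"):
    f=grab(n); save(f,n+"0",scale=1.25)
    print(np.round(f["mtx"],1).tolist(),np.round(f["view"],3).tolist())
s=monitor.sense();print(s["ee_rot"],s["contact_force"],s["clock"],env.hold_point_z)
E
```

```text
[[536.2, 0.0, 322.8], [0.0, 536.2, 236.5], [0.0, 0.0, 1.0]] [[0.025, -1.0, -0.002, 0.007], [-0.98, -0.025, -0.196, 0.466], [0.196, 0.007, -0.981, 1.285], [0.0, 0.0, 0.0, 1.0]]
[[448.7, 0.0, 317.8], [0.0, 448.7, 231.4], [0.0, 0.0, 1.0]] [[0.837, 0.547, 0.018, -0.387], [0.339, -0.493, -0.801, -0.115], [-0.429, 0.677, -0.598, 1.519], [0.0, 0.0, 0.0, 1.0]]
[ 9.90367245e-01  1.38464476e-01  4.24665442e-05 -5.53488672e-04] [-0.68785418  0.72592424 -0.18388409] 0.1 0.0187
```

View pics/top0.png

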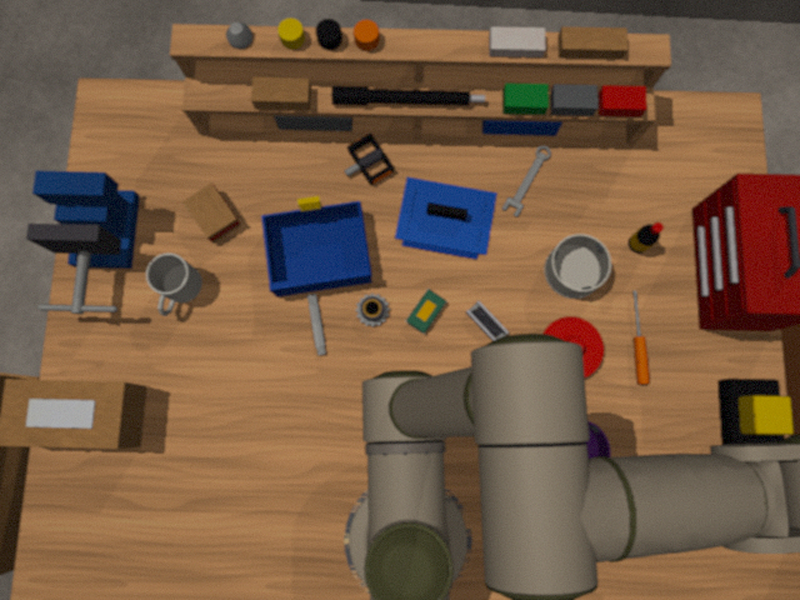

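View pics/side0.png

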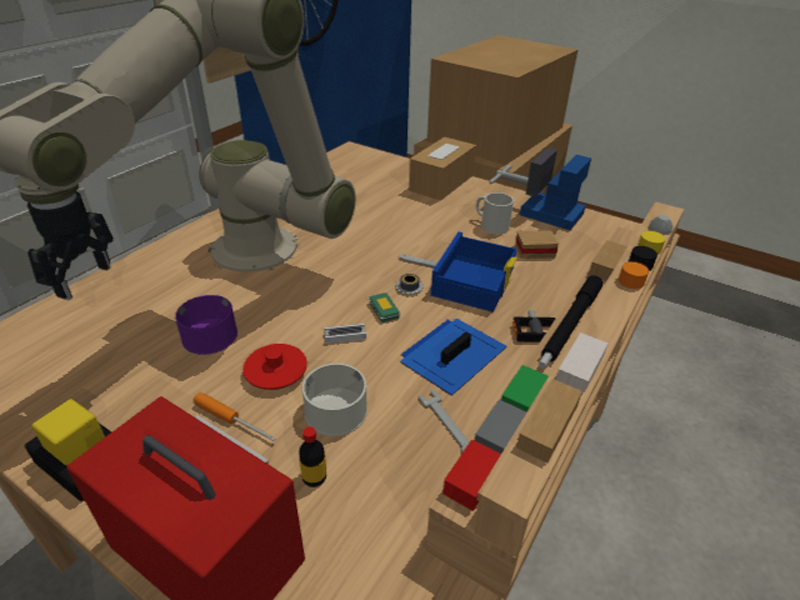

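Both pictures are at 1.25 scale. The "top" view shows:

- **Blue box:** (317,247), with its yellow catch at (310,203). Look-alike: the blue vise at (90,220).
- **Cover:** (447,217).
- **White tub:** (580,268). Look-alikes: the purple tub at (600,440) and the mug at (172,282).
- **Red lid:** (575,348). Look-alikes: the red toolbox at (750,250) and a red shelf block at (622,100).
- **Lever:** (318,325). Look-alike: the wrench at (528,180).
- **Freewheel:** (373,308).
- **Green tin:** (427,312). Look-alike: a green shelf block at (525,98).
- **Multitool:** (487,322).
- **Bell:** absent.

I choose the things lying on the bench between box and tub. Next I'll swing the arm back and take a close crop to check.

```bash
python3 - <<'E'
from h import *
q=list(monitor.sense()["joints"]); q[0]=-2.2; env.set_joints(q)
f=grab("top"); save(f,"top1",(190,130,510,340),2.5); np.save("top1.npy",f["frame"])
g=grab("side"); save(g,"side1",(180,170,460,350),2.8); np.save("side1.npy",g["frame"])
E
```

```text
(no output)
```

View pics/top1.png

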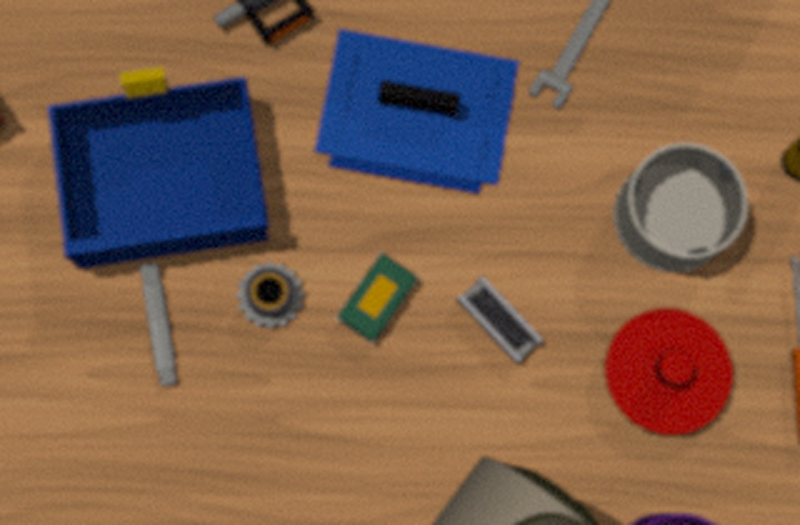

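View pics/side1.png

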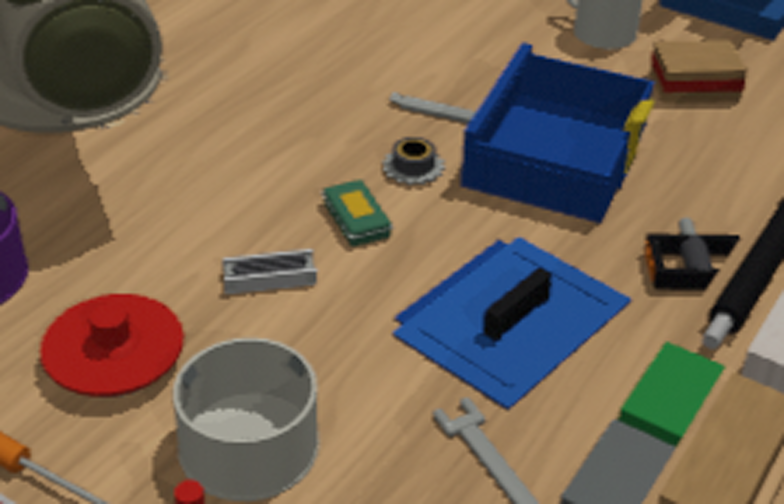

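The crop confirms the choice (crop scale 2.5, origin (190,130)): box (160,170), cover (415,110), tub (687,205), lid (670,372), lever (158,325), freewheel (270,293), tin (378,298) and multitool (500,320). Now I'll measure them.

```bash
cat > loc.py <<'E'
from h import *
def hsv(f): return cv2.cvtColor(f["frame"],cv2.COLOR_RGB2HSV)
def masks(f):
    H=hsv(f);h,s,v=[H[...,i].astype(int) for i in range(3)]
    return dict(blue=(h>100)&(h<130)&(s>110),red=((h<6)|(h>174))&(s>170)&(v>90),green=(h>50)&(h<90)&(s>80),
      yel=(h>18)&(h<32)&(s>150)&(v>110),grey=(s<70)&(v>40),black=(v<45))
def big(m,roi):
    z=np.zeros(m.shape,np.uint8);u0,v0,u1,v1=roi;z[v0:v1,u0:u1]=m[v0:v1,u0:u1]
    c,_=cv2.findContours(z,cv2.RETR_EXTERNAL,cv2.CHAIN_APPROX_NONE)
    return max(c,key=cv2.contourArea)
E
python3 - <<'E'
from loc import *
r=lambda x:np.round(np.array(x)*1000,1).tolist()
f=grab("top");M=masks(f);R=lambda u0,v0,u1,v1:tuple(int(x/2.5)+o for x,o in zip((u0,v0,u1,v1),(190,130)*2))
im=f["frame"][:,:,::-1].copy()
def rect(name,mask,roi,z):
    c=big(mask,R(*roi));b=cv2.minAreaRect(c);bx=cv2.boxPoints(b);cv2.polylines(im,[bx.astype(int)],True,(255,255,0),1)
    w=np.array([ray(f,*p,z)[:2] for p in bx]);e=w[1]-w[0];g=w[2]-w[1]
    print(name,"c",r(w.mean(0)),"sides",r([np.linalg.norm(e),np.linalg.norm(g)]),"ang",round(np.arctan2(*e[::-1]),3),round(np.arctan2(*g[::-1]),3));return c
rect("tin",M["green"]|M["yel"],(330,240,430,350),.022)
rect("multi",M["grey"]|M["black"],(450,270,550,370),.020)
rect("lever",M["grey"],(130,266,200,400),.012)
c=rect("fw",M["grey"]|M["black"],(225,255,310,335),.009)
rect("handle",M["black"],(360,70,475,125),.037)
c=big(M["red"],R(590,300,750,450));e=cv2.fitEllipse(c);print("lid",r(ray(f,*e[0],.023)),e)
c=big(M["grey"],R(600,130,760,280));cv2.drawContours(im,[c],-1,(0,255,0),1)
for nm,roi,z in(("box",(30,65,285,280),.062),("cover",(300,20,530,200),.005)):
    c=big(M["blue"]|(M["yel"] if 0 else False),R(*roi));h=cv2.convexHull(c)
    a=cv2.approxPolyDP(h,3,True)[:,0]
    cv2.polylines(im,[a],True,(0,255,255),1)
    for p in a: print(nm,p.tolist(),r(ray(f,*p,z)[:2]))
cv2.imwrite("pics/m1.png",cv2.resize(im[130:310,190:510],None,fx=2.5,fy=2.5,interpolation=cv2.INTER_NEAREST))
print("cam",-np.array(f["view"])[:3,:3].T@np.array(f["view"])[:3,3])
E
```

```text
tin c [440.8, -26.4] sides [76.5, 40.7] ang -0.558 -2.146
multi c [421.8, -149.6] sides [36.3, 88.4] ang -0.762 -2.351
lever c [409.9, 193.8] sides [20.0, 124.4] ang -1.377 -2.929
fw c [443.2, 81.8] sides [63.7, 65.3] ang -0.156 -1.747
handle c [645.7, -64.9] sides [21.9, 79.3] ang -0.148 -1.729
lid [373.0, -317.6, 23.0] ((457.2025451660156, 278.32781982421875), (48.17505645751953, 50.79487609863281), 133.41452026367188)
box [287, 162] [652.1, 113.9]
box [296, 225] [490.0, 85.5]
box [224, 236] [458.0, 261.1]
box [217, 232] [467.6, 278.9]
box [210, 173] [618.4, 306.2]
cover [396, 155] [698.3, -168.4]
cover [388, 202] [569.6, -147.5]
cover [380, 206] [558.4, -126.8]
cover [324, 196] [581.6, 18.8]
cover [317, 190] [597.3, 37.4]
cover [327, 142] [730.1, 14.6]
cam [0.20569337 0.00913065 1.35098793]
```

View pics/m1.png

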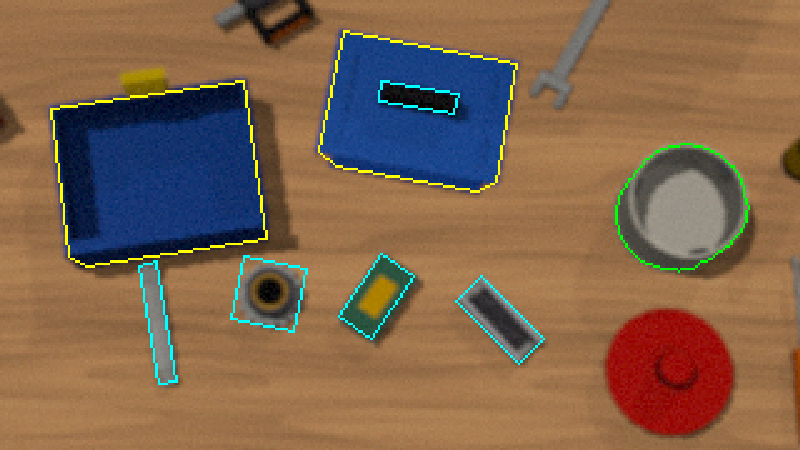

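Overlay fits the outlines. All targets are identified, so I'll start moving the tools.

```bash
cat > mv.py <<'E'
from loc import *
from scipy.spatial.transform import Rotation as Ro
BOX=np.array([.558,.1965]); BY=.1735
def b2w(x,y): 
    c,s=np.cos(BY),np.sin(BY); return BOX+[c*x-s*y,s*x+c*y]
def q(ang,tilt=None,p=None):
    """tool down, closing axis at world yaw ang (mod pi); pick the half turn with the smaller wrist angle"""
    best=None
    for a in(ang,ang+np.pi):
        y=np.array([np.cos(a),np.sin(a),0]);z=np.array([0,0,-1.]);R=np.column_stack([np.cross(y,z),y,z])
        if tilt is not None: R=tilt.as_matrix()@R
        o=Ro.from_matrix(R).as_quat(); j=kinematics.ik(p,o)
        if j is not None and (best is None or abs(j[5])<best[0]): best=(abs(j[5]),o)
    return best[1]
def S(): return monitor.sense()
def gap(): return S()["finger_gap"]*85
def go(xy,z,ang,zc=.2):
    p=np.array([*xy,zc]);o=q(ang,None,p);env.reach(p,o);env.movel([*xy,z],.2);return o
def up(z=.2,v=.25):
    p=S()["position"];env.movel([p[0],p[1],z],v)
def down(z,v=.2,g=None):
    p=S()["position"];return env.movel([p[0],p[1],z],v,guard=g)
def pick(xy,z,ang,effort=50):
    env.release() if gap()<80 else None
    go(xy,z,ang);env.close_gripper(effort);g0=gap();up();print("gap",round(g0,1),round(gap(),1),"t",round(S()["clock"],1))
E
python3 - <<'E'
from mv import *
f=grab("top");M=masks(f);im=f["frame"]
c=big(M["grey"],(430,182,494,242));h=cv2.convexHull(c)[:,0]
P=np.array([ray(f,*p,.07)[:2] for p in c[:,0]]);c0=P.mean(0)
from scipy.optimize import least_squares
cc=np.array([.53,-.33])
for k in range(4):
    d=P-cc; sel=(d@np.array([.6,-.8])>-.005); cc=least_squares(lambda x:np.hypot(*(P[sel]-x).T)-.0585,cc).x
print("tub",cc,sel.sum())
pick([.441,-.0265],.003,-2.146)
go(b2w(4e-3,.046),.013,BY);env.release();up();print(S()["clock"])
pick([.423,-.1495],.003,-.762)
go(b2w(4e-3,-.046),.013,BY);env.release();up();print(S()["clock"])
f=grab("top");save(f,"a1",(190,130,510,340),2.5)
E
```

```text
tub [ 0.53581672 -0.3277726 ] 71
gap 45.1 44.4 t 7.0
10.675
gap 32.5 32.5 t 14.8
18.65
```

View pics/a1.png

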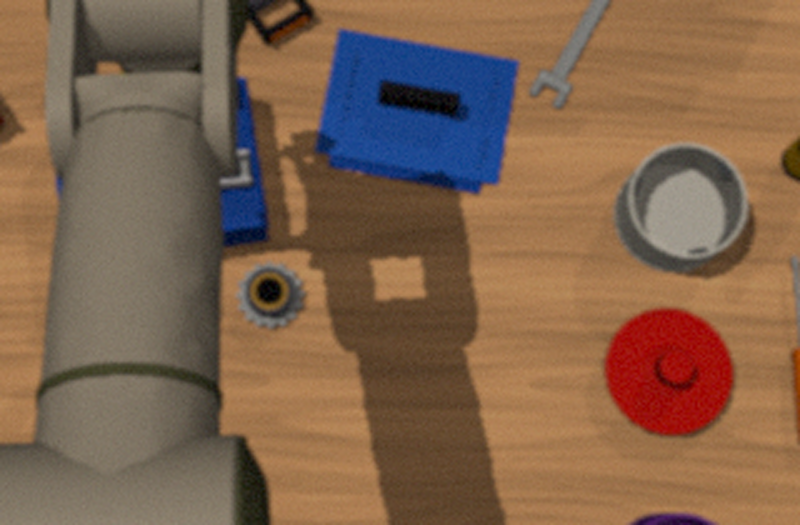

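Picture a1 shows the tin and multitool gone from the bench, with a multitool corner visible in the box at (238,170). The freewheel is unmoved at (270,293). Freewheel next, then lever.

```bash
python3 - <<'E'
from mv import *
pick([.444,.0815],.009,np.pi/2,60)
go([.5358,-.3278],.061,np.pi/2);print("gap",gap());env.release();up()
q0=list(S()["joints"]);
env.reach([.35,-.1,.3],q(np.pi/2,None,[.35,-.1,.3]))
f=grab("top");save(f,"a2",(190,130,510,340),2.5)
M=masks(f);c=big(M["grey"],(235,236,275,300));b=cv2.boxPoints(cv2.minAreaRect(c));print(np.array([ray(f,*p,.012)[:2] for p in b]).round(4).tolist(),S()["clock"])
E
```

```text
gap 45.6 45.7 t 22.6
gap 45.575122553065874
[[0.4688, 0.2168], [0.4727, 0.1968], [0.3511, 0.1706], [0.3473, 0.1903]] 27.425
```

View pics/a2.png

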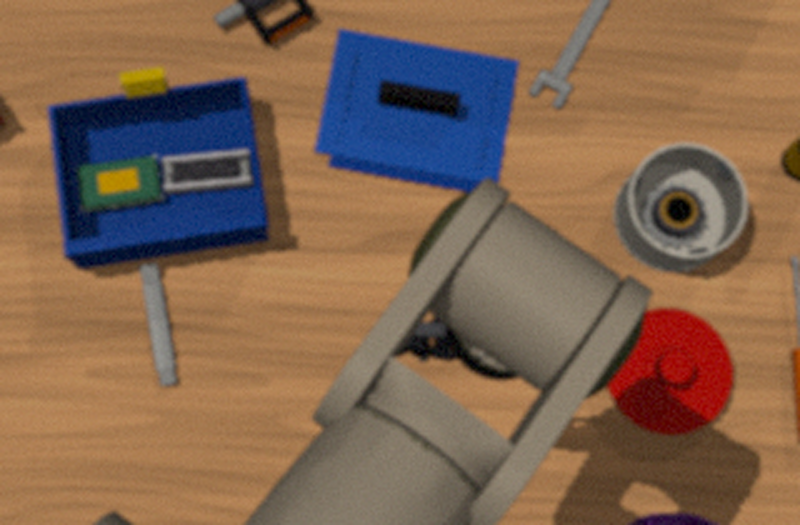

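Picture a2 shows the tin (120,182) and multitool (207,172) in the box and the freewheel in the tub at (680,210). Now the lever goes on top of them, then I'll check from the side and place the lid.

```bash
python3 - <<'E'
from mv import *
pick([.410,.1937],.003,-1.377,60)
go(b2w(2e-3,0),.034,BY);print("gap",gap());env.release();up()
pick([.373,-.3176],.025,np.pi/2,60)
f=grab("top");g=grab("side")
a=cv2.resize(f["frame"][165:250,195:315],(800,567))[:300*1][:, :]
b=cv2.resize(g["frame"][285:355,230:310],(0,0),fx=4,fy=4)
im=np.zeros((600,800,3),np.uint8);im[:283,:400]=cv2.resize(f["frame"][165:250,195:315],(400,283));im[:280,420:740]=b
c=cv2.resize(g["frame"][170:265,330:430],(0,0),fx=3,fy=3);im[300:585,:300]=c
d=cv2.resize(f["frame"][180:245,430:500],(0,0),fx=4,fy=4);im[300:560,420:700]=d
cv2.imwrite("pics/a3.png",im[:,:,::-1]);print(S()["clock"],gap(),S()["contact_force"])
E
```

```text
gap 17.5 17.5 t 31.3
gap 17.52684138962379
gap 32.4 32.3 t 39.6
39.7083 32.220230736790434 [ 0.18221934 -0.68983295 -0.01614782]
```

View pics/a3.png

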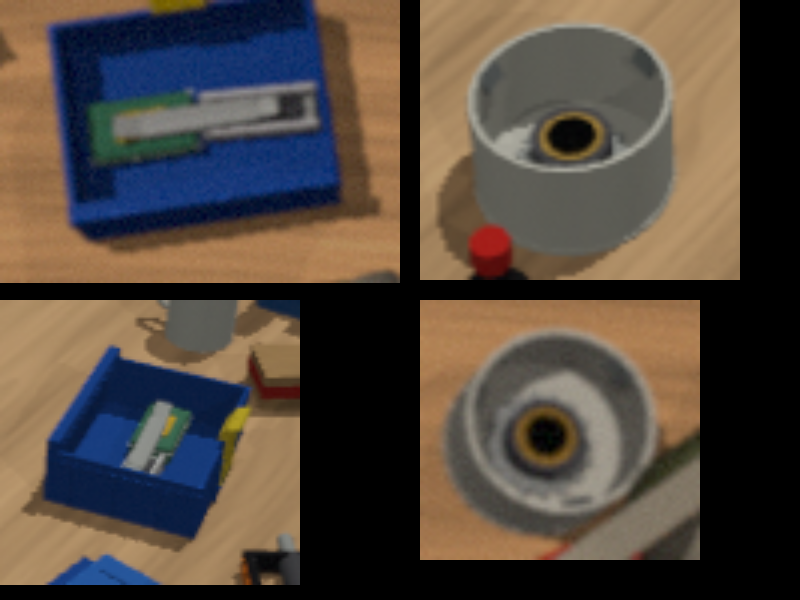

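Picture a3 shows the lever lying on the tin and multitool inside the box, and the freewheel flat on the tub floor. The lid is in the grip, so I'll place and press it.

```bash
python3 - <<'E'
from mv import *
p=np.array([.5358,-.3278,.16]);env.reach(p,q(np.pi/2,None,p))
print(gap());f0=S()["contact_force"][2]
def st(): s=S();return np.round(s["position"],4).tolist(),np.round(s["contact_force"],1).tolist(),round(s["finger_gap"]*85,1)
down(.098,.1,8);print(st())
for z in(.084,.080,.0775,.0765):
    r=down(z,.03,25);print(z,r,st())
    if r:break
env.release();up(.16)
env.close_gripper(30)
print("touch",down(.108-.0,.1,15),st())
for z in(.1075,.106,.1045):
    r=down(z,.02,20);print(z,r,st())
    if r:break
up(.2);env.reach([.38,-.1,.3],q(np.pi/2,None,[.38,-.1,.3]))
f=grab("top");g=grab("side");im=np.zeros((300,800,3),np.uint8)
im[:300,:380]=cv2.resize(f["frame"][180:255,420:515],(380,300));im[:300,400:]=cv2.resize(g["frame"][275:350,220:320],(400,300))
cv2.imwrite("pics/a4.png",im[:,:,::-1])
c=big(masks(f)["red"],(425,170,500,250));e=cv2.fitEllipse(c);print("lid",ray(f,*e[0],.075),S()["clock"])
E
```

```text
32.21753303369595
([0.5355, -0.3281, 0.0989], [-0.4, 0.2, -0.4], 32.2)
0.084 False ([0.5356, -0.3282, 0.084], [1.4, -1.3, -0.8], 32.2)
0.08 False ([0.5359, -0.3285, 0.0802], [2.3, -1.6, 0.4], 32.3)
0.0775 False ([0.5361, -0.3287, 0.0776], [2.7, -1.6, 3.5], 32.1)
0.0765 False ([0.5362, -0.3287, 0.0776], [-0.5, 1.0, 11.7], 32.4)
touch True ([0.5356, -0.3282, 0.1081], [-1.7, 2.2, 8.3], -0.2)
0.1075 False ([0.5356, -0.3282, 0.1081], [-2.3, 2.3, 6.7], 0.4)
0.106 False ([0.5356, -0.3282, 0.108], [-6.8, 4.7, 16.2], -0.0)
0.1045 False ([0.5356, -0.3283, 0.108], [-10.8, 7.9, 26.0], -0.2)
lid [ 0.53597257 -0.32930037  0.075     ] 47.4417
```

View pics/a4.png

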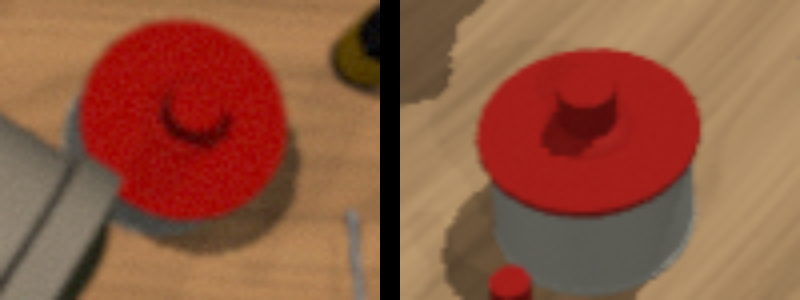

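Picture a4 shows the lid level on the tub. The knob top was felt at z = 0.108, which is exactly the seated height. Now I'll pick up the cover and hook its lip.

```bash
cat >> mv.py <<'E'
import json
def pose(xl,zl,th,yl=0.0):
    O=Ro.from_quat(json.load(open("flat.json")))      # tool orientation with the cover square to the box, flat
    T=Ro.from_euler("z",BY)*Ro.from_euler("y",-th)
    lip=np.array([*b2w(xl,yl),zl])
    return lip+T.apply([.0845,0,.007]),(T*Ro.from_euler("z",-BY)*O).as_quat()
def st(): s=S();return np.round(s["position"],4).tolist(),np.round(s["contact_force"],1).tolist(),round(s["finger_gap"]*85,1)
E
python3 - <<'E'
from mv import *
f=grab("top");M=masks(f)
c=big(M["yel"],(225,150,270,175));m=c[:,0].mean(0);w=ray(f,*m,.08)[:2]-BOX
print("catch in box",np.cos(BY)*w[0]+np.sin(BY)*w[1],-np.sin(BY)*w[0]+np.cos(BY)*w[1])
CY=-.166
pick([.649,-.0654],.009,CY,100)
print(st())
O=(Ro.from_euler("z",.1735-CY)*Ro.from_quat(S()["ee_rot"])).as_quat();json.dump(list(O),open("flat.json","w"))
p,o=pose(-.045,.14,.22);print(kinematics.ik(p,o))
env.reach(p,o);print(st())
f=grab("top");g=grab("side");im=np.zeros((560,800,3),np.uint8)
im[:,:400]=cv2.resize(f["frame"][140:266,195:285],(400,560));im[:400,400:]=cv2.resize(g["frame"][150:270,320:440],(400,400))
cv2.imwrite("pics/a5.png",im[:,:,::-1])
E
```

```text
catch in box 0.08750788424186268 0.00019038489019920085
gap 14.4 14.4 t 52.1
([0.6487, -0.0653, 0.1979], [-0.2, 0.2, -1.9], 14.4)
[ 0.13943088  0.47952125  1.45005404  0.00918001  0.99559672 -0.03821024]
([0.5941, 0.2016, 0.1653], [0.4, 0.6, -1.9], 14.4)
```

View pics/a5.png

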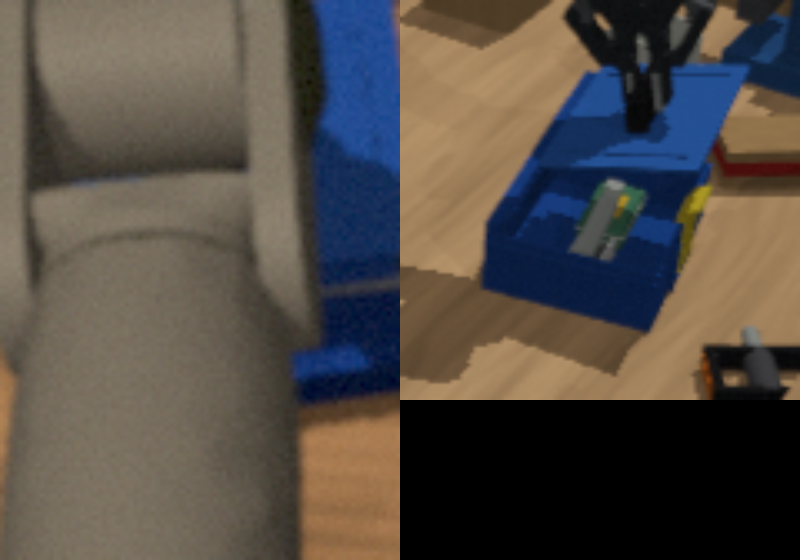

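Picture a5 shows the cover held with its rear up at (665,120) over the open box and the tools inside. The catch measures at box y = 0, so the box y estimate is good. Hook the lip.

```bash
python3 - <<'E'
from mv import *
TH=.22
p,o=pose(-.052,.0648,TH);print(env.movel(p,.1,guard=8),st())
for x in np.arange(-.058,-.0825,-.002):
    p,o=pose(x,.0648,TH);r=env.movel(p,.02,guard=5);e=S()["position"]-p
    print(round(x,4),r,np.round(e*1000,1),st()[1:])
    if r:break
print(S()["clock"],gap())
E
```

```text
False ([0.587, 0.2015, 0.0908], [0.2, 0.9, -0.6], 14.1)
-0.058 False [0.  0.  0.2] ([-1.1, 0.4, -2.0], 14.4)
-0.06 False [-0.1 -0.  -0. ] ([-0.1, 0.1, -2.2], 14.1)
-0.062 False [-0.1 -0.   0. ] ([0.5, -1.2, -1.8], 14.4)
-0.064 False [-0.1  0.   0. ] ([-1.1, -1.0, -1.8], 14.2)
-0.066 False [-0.1  0.   0. ] ([0.1, 0.2, -0.6], 14.4)
-0.068 False [-0.1 -0.  -0. ] ([0.7, 0.3, -2.2], 14.1)
-0.07 False [-0.1 -0.   0. ] ([-0.5, 1.2, -2.3], 14.4)
-0.072 False [0.7 0.2 0.5] ([4.3, 1.5, -2.1], 14.3)
-0.074 False [2.3 0.5 1.3] ([10.5, 4.0, -3.5], 14.2)
-0.076 False [3.8 0.8 2.1] ([16.0, 7.5, -5.7], 14.2)
-0.078 False [5.4 1.  3. ] ([23.2, 7.8, -7.5], 14.2)
-0.08 False [6.9 1.3 3.8] ([28.0, 10.8, -8.8], 14.0)
-0.082 False [8.1 1.5 5.1] ([30.1, 12.5, -3.4], 14.4)
57.6 14.439174663994805
```

```bash
python3 - <<'E'
from mv import *
p,o=pose(-.0705,.0648,.22);env.movel(p,.03);print(np.round((S()["position"]-p)*1000,1),st())
f=grab("top");g=grab("side");im=np.zeros((480,800,3),np.uint8)
im[:,:400]=cv2.resize(f["frame"][140:266,195:300],(400,480));im[:480,400:]=cv2.resize(g["frame"][165:261,335:415],(400,480))
cv2.imwrite("pics/a6.png",im[:,:,::-1])
# box corners in the side view with the trial offsets
for dx in(0,.0045):
    for x,y,z in((-.079,-.099,.074),(.079,-.099,.062),(-.079,-.099,0),(.079,-.099,0)):
        w=b2w(x+dx,y);u=proj(g,[*w,z]);print(dx,x,y,z,((u-[335,165])*5+[400,0]).round().tolist())
E
```

```text
[-0.4 -0.1  0.2] ([0.5679, 0.1982, 0.0903], [-1.1, 0.7, 5.4], 14.3)
0 -0.079 -0.099 0.074 [445.0, 250.0]
0 0.079 -0.099 0.062 [704.0, 334.0]
0 -0.079 -0.099 0 [439.0, 351.0]
0 0.079 -0.099 0 [691.0, 418.0]
0.0045 -0.079 -0.099 0.074 [452.0, 252.0]
0.0045 0.079 -0.099 0.062 [711.0, 336.0]
0.0045 -0.079 -0.099 0 [445.0, 352.0]
0.0045 0.079 -0.099 0 [698.0, 420.0]
```

View pics/a6.png

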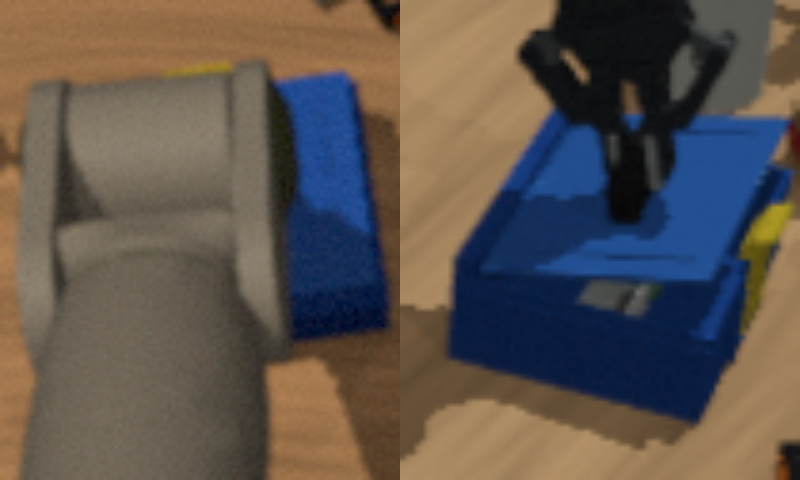

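Picture a6 shows the lip end in the front slot (460,260) with the rear up at (715,275). The side-view box corners sit about 5 mm behind my estimate, so the contact was the front wall. I'll shift the box origin and swing the cover down.

```bash
sed -i 's/^BOX=.*/BOX=np.array([.558,.1965])+.0045*np.array([np.cos(.1735),np.sin(.1735)])/' mv.py; python3 - <<'E'
from mv import *
p,o=pose(-.0755,.065,.22);env.movel(p,.02,guard=12);print(st());env.hold(.3)
for th in(.19,.16,.13,.11,.09,.07,.055):
    p,o=pose(-.0755,.065,th);r=env.movel(p,.04,frame=o,guard=15);print(th,r,np.round((S()["position"]-p)*1000,1),st())
    if r or abs(S()["contact_force"][2])>22:break
f=grab("side");save(f,"a7",(325,160,425,260),5)
print(S()["clock"])
E
```

```text
Traceback (most recent call last):
  File "mv.py", line 29, in pose
    T=Ro.from_euler("z",BY)*Ro.from_euler("y",-th)
                        ^^
NameError: name 'BY' is not defined
```

```bash
sed -i '/^BOX=/a BY=.1735' mv.py; python3 - <<'E'
from mv import *
p,o=pose(-.0755,.065,.22);env.movel(p,.02,guard=12);print(st());env.hold(.3)
for th in(.19,.16,.13,.11,.09,.07,.055):
    p,o=pose(-.0755,.065,th);r=env.movel(p,.04,frame=o,guard=15);print(th,r,np.round((S()["position"]-p)*1000,1),st())
    if r or abs(S()["contact_force"][2])>22:break
f=grab("side");save(f,"a7",(325,160,425,260),5)
print(S()["clock"])
E
```

```text
([0.5678, 0.1982, 0.0905], [-0.5, -0.4, 4.8], 13.9)
0.19 False [ 0.2 -0.   0. ] ([0.5687, 0.1983, 0.0879], [-0.6, 0.1, 6.4], 14.1)
0.16 False [ 0.2 -0.   0.1] ([0.5693, 0.1984, 0.0855], [-0.5, -0.4, 6.5], 14.0)
0.13 False [0.3 0.1 0.2] ([0.57, 0.1986, 0.0831], [-0.2, 0.4, 6.6], 14.3)
0.11 False [0.3 0.  0.2] ([0.5703, 0.1986, 0.0815], [0.1, 0.1, 6.9], 14.1)
0.09 False [0.4 0.  0.2] ([0.5707, 0.1987, 0.0798], [1.3, 0.4, 7.2], 14.0)
0.07 False [0.3 0.1 0.4] ([0.5709, 0.1988, 0.0783], [0.9, 1.2, 8.4], 13.9)
0.055 False [0.3 0.1 0.7] ([0.5711, 0.1988, 0.0773], [-1.3, -0.3, 9.2], 14.0)
60.5833
```

View pics/a7.png

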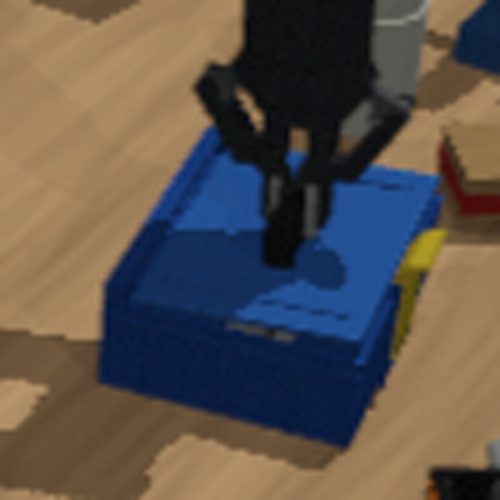

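Picture a7 shows the cover swung almost flat, its lip still in the slot and its rear edge against the catch (405,270). Release, then press the rear with shut fingers.

```bash
python3 - <<'E'
from mv import *
env.release();up(.17);env.close_gripper(30)
p=np.array([*b2w(.056,0),.17]);o=q(BY+np.pi/2,None,p);env.reach(p,o)
print(down(.085,.1,8),st())
for z in np.arange(.080,.054,-.002):
    down(z,.03,40);s=st();print(round(z,3),s)
    if s[0][2]<.069 and s[1][2]>10 or s[1][2]>28:break
up(.2);env.reach([.35,-.1,.3],q(np.pi/2,None,[.35,-.1,.3]))
f=grab("top");g=grab("side");im=np.zeros((480,800,3),np.uint8)
im[:,:400]=cv2.resize(f["frame"][150:252,205:290],(400,480));im[:480,400:]=cv2.resize(g["frame"][165:261,335:415],(400,480))
cv2.imwrite("pics/a8.png",im[:,:,::-1]);print(S()["clock"])
E
```

```text
False ([0.6179, 0.207, 0.0858], [-0.7, -0.8, 0.7], -0.1)
0.08 ([0.6179, 0.207, 0.0799], [-0.6, 0.7, -0.0], -0.1)
0.078 ([0.6178, 0.2069, 0.0779], [0.0, -0.2, 0.7], -0.1)
0.076 ([0.618, 0.207, 0.0762], [0.8, -0.3, 0.5], 0.0)
0.074 ([0.6181, 0.2071, 0.0743], [-0.7, -0.5, 3.4], 0.4)
0.072 ([0.618, 0.207, 0.0717], [0.3, -0.4, 0.1], 0.0)
0.07 ([0.6178, 0.207, 0.0696], [0.1, -1.2, -0.1], -0.2)
0.068 ([0.6176, 0.2069, 0.0677], [-0.2, -0.5, 1.8], 0.6)
0.066 ([0.6179, 0.207, 0.0671], [-2.1, -0.7, 6.7], 0.1)
0.064 ([0.618, 0.207, 0.0669], [-10.3, -2.1, 21.4], 0.2)
69.6167
```

View pics/a8.png

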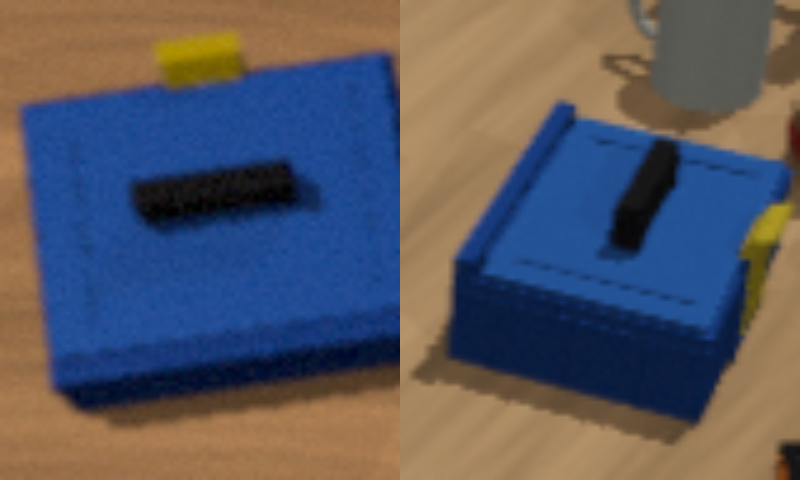

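Picture a8 shows the cover flat and square, with the lip under the ledge at (480,262). The rear edge is under the catch at (760,240), and the plate was felt at z = 0.067, which is the shut height. Handing in.

```bash
python3 - <<'E'
from mv import *
print(job.hand_in())
E
```

```text
the job is handed in; nothing more can be done
None
```

I handed the job in at about 70 s with no verdict shown: the tin, multitool and lever (no bell was on the bench) are in the blue box with its cover snapped flat under the catch, and the freewheel lies flat in the white tub with the lid pressed level.

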